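# Slide an instrument front panel out over the end of the tool case

## Task

The aluminium front panel lies too flat on the shut tool case for anyone to get hold of it. With the fingertips, slide it gently along the front of the lid towards the case's right-hand end (seen from the robot) until about 40 mm of it sticks out past that end, and leave it lying there flat, straight with the case and not hanging over the long front side. Do not pick the panel up or tip it, and leave the things around it where they are.

Things in the scene. Friction and masses are not known exactly. Their poses are not given: they have to be found in the camera images.
- case: shut black tool case with aluminium edges, fixed on the bench, up to 0.18 rad askew; 360 (x) x 520 (y) x 140 mm high, lid flat, no raised rim. Origin: centre of its underside, z up; x runs from the long front side (latches, handle, nearest the robot) to the back, -y to the right-hand end. In its frame: lid at z = 140, front side at x = -180, right-hand end at y = -260 mm
- case_end (a point): midpoint of the top edge of the case's right-hand end: at (0, -260, 140) mm in the case's frame, axes as the case
- panel: loose flat aluminium plate, 90 (x) x 160 (y) x 5 mm thick, 0.15 to 0.25 kg, on the front half of the lid, up to 0.3 rad askew to the case, its -y end towards the case's right-hand end. Window 30 (x) x 48 (y) mm right through it, centred at y = -26 mm. Origin: centre of its underside, z up; centre of mass within 4 mm of that. Slides on the lid and stops when no longer pushed
- panel_end (a point): midpoint of the lower edge of the panel's -y end (the end that is to stick out): at (0, -80, 0) mm in the panel's frame
- organiser: loose small-parts box with a clear lid, 150 (x) x 240 (y) x 45 mm, lying on the back half of the case's lid, clear of the panel's way; origin at the centre of its underside. To be left alone
- chuck: loose steel drill chuck standing on the back half of the lid, 43 mm across, 55 mm high; origin at the centre of its underside. To be left alone
- screwdriver: loose screwdriver, 200 mm long, about 30 mm thick at most, lying roughly across the left-hand end of the lid (along the case's x); origin under its middle. To be left alone
- solvent_can: loose upright red metal can with a red cap, 75 x 115 mm, 190 mm high, standing on the bench to the right of the case; origin at the centre of its underside. To be left alone
There are look-alikes about, which are no part of the job. Of the things like the panel, leave any that is black or purple; of the rest the smaller one is meant.

How it is judged:
By the outcome, as a careful person would: the job done as asked, in the order asked, and still so for the second after the job is handed in, with the robot touching nothing.
It also fails if it takes over 42 s, if anything falls off the work surface, if the arm or the gripper's body presses on something with over 40 N, if the wrist force passes 120 N, or if a joint passes its speed limit or range.

## Robot

A 6-joint arm with a two-finger parallel gripper is mounted at the origin on the work surface. World frame = base frame: x ahead of the robot, y to its left, z up, the work surface at z = 0. Lengths are in m, angles in rad, forces in N, time in s.
With the tool pointing down it reaches from about 0.35 to 0.775 m from the base axis. Payload 7.3 kg.
Tool frame: the origin (TCP) lies between the finger pads; the fingertips stand env.tip_reach ahead of it and the grasp point (between the pads) lies 6 mm ahead of it (env.tip_reach is the distance from the TCP to the fingertips, in m); z points along the fingers, y is the line along which they close (so a half turn about z gives the same grasp; the last joint's range is limited). The gripper opens to 92 mm and grips with 3 to 60 N. Pads are 19 mm wide; open, the fingers measure 130 mm over their backs; the gripper's body (75 mm by 190 mm) begins 47 mm behind the grasp point.
Start: joints at [-1.328, 0.342, 1.524, -0, 1.275, -0.146], TCP at [0.199, -0.486, 0.252] pointing down, gripper open.
Joint ranges: [-2.53, 2.53], [-0.77, 2.02], [0.04, 2.7], [-1, 4.14], [0.28, 2.66], [-3.11, 3.11]. Speed limits (rad/s): [2.57, 2.57, 3.14, 3.14, 3.14, 3.14].

## Interface

Orientations are given as a rotation vector (axis times angle).
In Python, from station import env gives the robot as it stands.
- The arm moves only by the tool servo_tool, never from a script. Its argument "rows" is one flat list of numbers, 7 for each row, row after row: the turn, a rotation vector about the world's x, y, z in degrees, then the shift along the world's x, y, z in m, then the opening, from -1 (shut) to 1 (fully open). A call has 1 to 12 rows; each row shifts and turns the commanded pose from where the row before left it; what a row does not reach is not made up. A row lasts 1/12 s, in which the tool goes at most 41.7 mm and 7.16 degrees, less where a joint would pass 70% of its speed; a pose out of reach is approached as far as the arm can. A call is refused whole if a number of a shift passes 0.0417 or a number of a turn 7.16, either way. A call with a gripper value outside its range is refused whole. The fingers move at their own pace and stop on an object; "force" is the grip in N (left out, the last holds). Time passes only in rows, so rows that do not move let the fingers close. It gives the time, the measured TCP pose, the force and the opening at its end, in the units of the state.
- env.sense(): the state, without advancing time (a new reading comes with each control period).
- env.camera(name): name is "side" or "top"; returns a dict with "color" (480x640x3 uint8, red, green, blue), "depth" (480x640 float32, m along the optical axis (not along the pixel's ray), 0 where there is no reading), "fx", "fy", "cx", "cy" (pixels), "xyz" and "attitude" of the camera in the world. Camera axes: x right, y down, z forward; pixel columns grow to the right and rows downward; lengths in m; the calibration is good to about 2 mm. A picture is of the moment at which its call begins.
- env.close_job(): hands the job in, once; it reports no verdict.
The state is a dict: "t": time; "joints": joint angles; "joint_velocities": joint speeds; "joint_torque": joint torques, N m; "tcp_pos": TCP position; "tool_rot": TCP orientation; "contact_force": force on the tool from outside, world axes, zero at the start; "torque": the same for the moment, N m; "opening": finger opening in m.
Only numpy, scipy, OpenCV 4.12 (cv2) and the standard library are available. Lean on these libraries where they do the work, as an engineer would, in place of code of your own. Each camera call takes 0.05 s, during which the arm holds its last target. There are 200 camera calls.

## Working session

There is one attempt and no reset: what is moved stays moved. The work goes in short steps, Python scripts to look and compute and a tool call to move; the robot and the scene stay as the last step left them, time stands still between calls to the robot, and variables do not carry over. Pictures are saved under pics/ and viewed, on a budget of 10 in all, crops included, one or two more only if the job needs it, and the job is handed in when it is done.

Besides the shell and the picture viewer there is one more tool, called by a JSON object that holds its "name" and its "arguments". servo_tool: Moves the arm, as the interface text tells. Its arguments: {"type":"object","properties":{"rows":{"type":"array"},"force":{"type":"number"}},"required":["rows"]}

```bash
mkdir -p pics; ls
python3 - <<'E'
from station import env
import cv2,numpy as np
print(env.tip_reach, env.sense())
for n in("top","side"):
    c=env.camera(n); np.savez(f"{n}0.npz",**c); cv2.imwrite(f"pics/{n}0.png",c["color"][...,::-1])
    print(n,c["xyz"],c["attitude"],c["fx"],c["fy"],c["cx"],c["cy"])
E
```

```text
pics
0.025 {'t': 0.0, 'joints': array([-1.32800916e+00,  3.42682381e-01,  1.52503598e+00, -3.05504172e-05,
        1.27540752e+00, -1.46003015e-01]), 'joint_velocities': array([-0.00146604, -0.00124997,  0.00027388,  0.00030514, -0.00012784,
        0.00042001]), 'joint_torque': array([-4.34289575e-05, -4.31241953e+01, -2.44223785e+01,  7.17279408e-02,
        5.58560807e-02, -1.12751393e-04]), 'tcp_pos': array([ 0.19892944, -0.48543836,  0.25105926]), 'tool_rot': array([-3.08091591e+00, -6.06589219e-01,  1.62268040e-04]), 'contact_force': array([-0.41695509,  0.48991203, -0.08682596]), 'torque': array([-0.00272221,  0.0429794 , -0.02703042]), 'opening': 0.09195781184647565}
top [ 0.25585751 -0.11197685  1.51655282] [-2.11621025  2.12689482 -0.1881428 ] 574.8708101433253 574.8708101433253 325.84733924835456 237.0372938763975
side [0.05207709 0.61494041 1.05210136] [-0.8158342   2.64945938 -1.00868485] 500.82212546571975 500.82212546571975 318.87495110915887 240.89898712494573
```

View pics/top0.png

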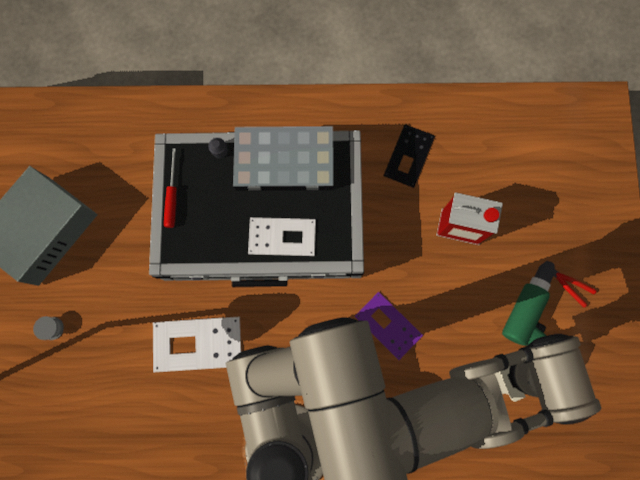

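View pics/side0.png

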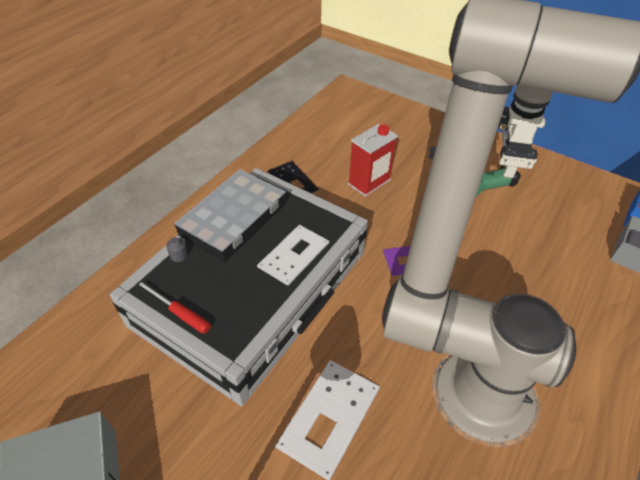

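The top view shows four plates: silver on the lid at (282,237), a larger silver one on the bench at (197,345), black at (409,155) and purple at (390,325). The silver one on the lid is meant, because it is the smaller of the two that are neither black nor purple. The side view agrees, with it at (293,253). Next I'll measure it and confirm it in a crop.

```bash
cat > h.py <<'E'
import numpy as np,cv2
from scipy.spatial.transform import Rotation as R
def cast(c,uv,z):
    uv=np.atleast_2d(uv).astype(float)
    d=np.c_[(uv[:,0]-c["cx"])/c["fx"],(uv[:,1]-c["cy"])/c["fy"],np.ones(len(uv))]@R.from_rotvec(c["attitude"]).as_matrix().T
    o=np.array(c["xyz"]); return o+d*((z-o[2])/d[:,2])[:,None]
def proj(c,P):
    q=(np.atleast_2d(P)-c["xyz"])@R.from_rotvec(c["attitude"]).as_matrix()
    return np.c_[c["fx"]*q[:,0]/q[:,2]+c["cx"],c["fy"]*q[:,1]/q[:,2]+c["cy"]]
def cloud(c):
    v,u=np.mgrid[:480,:640]; z=c["depth"]
    p=np.stack([(u-c["cx"])/c["fx"]*z,(v-c["cy"])/c["fy"]*z,z],-1)
    return p@R.from_rotvec(c["attitude"]).as_matrix().T+np.array(c["xyz"])
def panel(c,near=None,roi=None,zt=.145):
    g=c["color"]; m=(g.min(-1)>150).astype(np.uint8)
    if roi: k=np.zeros_like(m); k[roi[1]:roi[3],roi[0]:roi[2]]=1; m*=k
    cs,_=cv2.findContours(m,cv2.RETR_EXTERNAL,cv2.CHAIN_APPROX_NONE)
    q=max(cs,key=cv2.contourArea)[:,0]
    w=cast(c,q,zt)[:,:2]
    return q,w,cv2.minAreaRect((w*1000).astype(np.float32))
E
python3 - <<'E'
from h import *
for n,roi in(("top",(235,205,330,262)),("side",(245,215,335,290))):
    c=dict(np.load(n+"0.npz")); q,w,r=panel(c,roi=roi)
    print(n,r,"px",q.min(0),q.max(0)); print(cv2.boxPoints(r).round(1).tolist())
    X=cloud(c); 
    p=X[q[:,1].min():q[:,1].max(),q[:,0].min():q[:,0].max()].reshape(-1,3); print("z",np.percentile(p[:,2],[5,50,95]))
    L=(X[...,2]>.128)&(X[...,2]<.152)&(X[...,0]<.75)&(X[...,0]>.25)&(abs(X[...,1])<.5)
    L=cv2.morphologyEx(L.astype(np.uint8),cv2.MORPH_OPEN,np.ones((3,3)))
    cs,_=cv2.findContours(L,cv2.RETR_EXTERNAL,cv2.CHAIN_APPROX_NONE); k=max(cs,key=cv2.contourArea)[:,0]
    lw=cast(c,k,.14)[:,:2]*1000; lr=cv2.minAreaRect(lw.astype(np.float32))
    print("lid",lr,cv2.boxPoints(lr).round(1).tolist())
    im=c["color"][...,::-1].copy()
    u=proj(c,np.c_[cv2.boxPoints(lr)/1000,np.full(4,.14)]); cv2.polylines(im,[u.round().astype(int)],1,(0,255,0),1)
    u=proj(c,np.c_[cv2.boxPoints(r)/1000,np.full(4,.145)]); cv2.polylines(im,[u.round().astype(int)],1,(0,0,255),1)
    a=im[100:300,130:390] if n=="top" else im[160:420,100:390]
    cv2.imwrite(f"pics/m_{n}.png",cv2.resize(a,None,fx=(800/a.shape[1] if n=="top" else 2),fy=(800/a.shape[1] if n=="top" else 2),interpolation=2))
E
```

```text
top ((513.8070068359375, 5.932487487792969), (158.5086212158203, 88.98311614990234), 87.82499694824219) px [248 218] [314 255]
[[466.29998779296875, -71.5999984741211], [555.2999877929688, -75.0], [561.2999877929688, 83.4000015258789], [472.3999938964844, 86.80000305175781]]
z [0.13727169 0.14399337 0.14911865]
lid ((586.8021850585938, 68.93586730957031), (328.8763732910156, 518.7933349609375), 0.43678832054138184) [[420.3999938964844, 327.1000061035156], [424.29998779296875, -191.6999969482422], [753.2000122070312, -189.1999969482422], [749.2999877929688, 329.6000061035156]]
side ((513.8995361328125, 8.585533142089844), (163.34481811523438, 91.81556701660156), 88.07826232910156) px [257 225] [327 284]
[[465.29998779296875, -71.5], [557.0, -74.5999984741211], [562.5, 88.69999694824219], [470.79998779296875, 91.80000305175781]]
z [0.13715196 0.1424088  0.14828652]
lid ((585.7877197265625, 73.07333374023438), (332.442626953125, 523.9664916992188), 0.3319719433784485) [[418.1000061035156, 334.1000061035156], [421.1000061035156, -189.89999389648438], [753.5, -187.89999389648438], [750.5, 336.0]]
```

View pics/m_top.png

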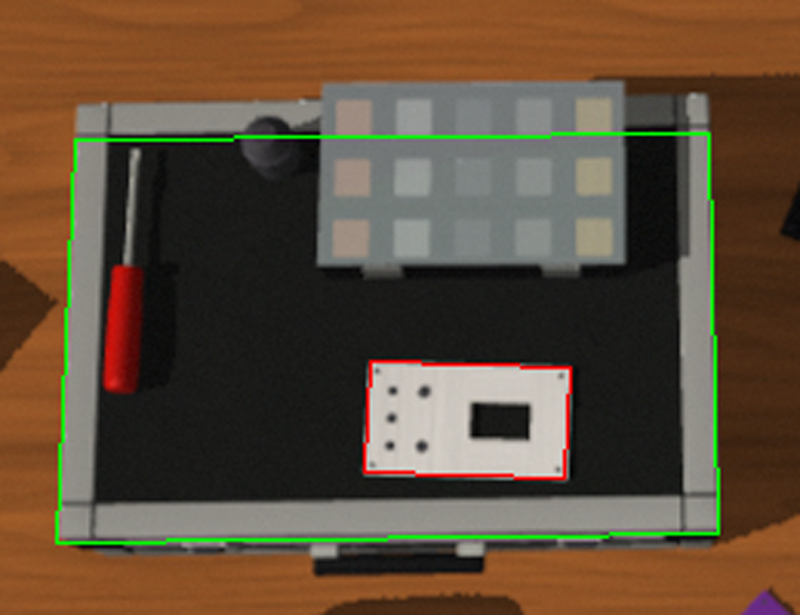

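The crop confirms the right plate: 159 x 89 mm, top at z ≈ 0.144, and its window towards the right end. My lid fit was clipped at x = 0.75, so I'll refit its edges. Meanwhile the arm can start across, at a safe height with the fingers partly open.

Run:
```python
from h import *
for n in("top","side"):
    c=dict(np.load(n+"0.npz")); X=cloud(c)
    L=(X[...,2]>.128)&(X[...,2]<.152)&(X[...,0]<.85)&(X[...,0]>.3)&(abs(X[...,1])<.5)
    L=cv2.morphologyEx(L.astype(np.uint8),cv2.MORPH_OPEN,np.ones((3,3)))
    cs,_=cv2.findContours(L,cv2.RETR_EXTERNAL,cv2.CHAIN_APPROX_NONE); k=max(cs,key=cv2.contourArea)[:,0]
    lw=cast(c,k,.14)[:,:2]*1000; print(n,cv2.minAreaRect(lw.astype(np.float32)))
    # edge lines
    f=lw[(lw[:,0]<440)&(lw[:,1]>-160)&(lw[:,1]<300)]; p=np.polyfit(f[:,1],f[:,0],1); print("front x=",p, (f[:,0]-np.polyval(p,f[:,1])).std())
    e=lw[(lw[:,1]<-170)&(lw[:,0]>450)&(lw[:,0]<720)]; p=np.polyfit(e[:,0],e[:,1],1); print("right y=",p,"at 515",np.polyval(p,515),(e[:,1]-np.polyval(p,e[:,0])).std())
    e=lw[(lw[:,1]>310)&(lw[:,0]>450)&(lw[:,0]<720)]; p=np.polyfit(e[:,0],e[:,1],1); print("left y=",p,"at 515",np.polyval(p,515))
```

```text
top ((602.466796875, 69.06040954589844), (360.2840881347656, 518.5191040039062), 0.5102227330207825)
front x= [-9.97585980e-03  4.24694653e+02] 1.0214551437780386
right y= [ 6.00804381e-03 -1.92533767e+02] at 515 -189.43962425445974 0.9034052668167
left y= [4.7148011e-03 3.2398692e+02] at 515 326.4150424846134
side ((602.2369995117188, 73.1842041015625), (365.3597412109375, 523.9537963867188), 0.34090468287467957)
front x= [-7.38154145e-03  4.22661955e+02] 0.943046406026936
right y= [ 4.73824900e-03 -1.89846505e+02] at 515 -187.40630684737303 1.3927300713206063
left y= [6.23787755e-03 3.29584224e+02] at 515 332.79673125426933
```

{"name": "servo_tool", "arguments": {"rows": [0,0,6,0.0,0.035,0.01,-0.13,0,0,6,0.015,0.038,0.01,-0.13,0,0,6,0.02,0.036,0,-0.13,0,0,6,0.02,0.036,0,-0.13,0,0,6,0.02,0.036,0,-0.13,0,0,6,0.02,0.036,0,-0.13,0,0,6,0.02,0.036,0,-0.13,0,0,6,0.02,0.036,0,-0.13,0,0,6,0.02,0.036,0,-0.13,0,0,6,0.02,0.036,0,-0.13,0,0,6,0.02,0.036,0,-0.13,0,0,2,0.02,0.036,0,-0.13]}}

```text
t: 1.1
tcp_pos: [0.4143, -0.0511, 0.2716]
tool_rot: [2.21, 2.233, -0.0]
contact_force: [0.9, -1.1, 0.1]
opening: 0.0398
```

Both cameras put the case yaw at about +0.45° and the panel at about −2.2°, with roughly 156.5 mm of slide needed. I'll move beyond the panel's +y end and go down.

{"name": "servo_tool", "arguments": {"rows": [0,0,0,0.025,0.036,0,-0.13,0,0,0,0.025,0.036,0,-0.13,0,0,0,0.025,0.036,0,-0.13,0,0,0,0.026,0.036,0,-0.13,0,0,0,0,0.034,0,-0.13,0,0,0,0,0,-0.035,-0.13,0,0,0,0,0,-0.03,-0.13,0,0,0,0,0,-0.02,-0.13,0,0,0,0,0,-0.01,-0.13,0,0,-0.15,0,0,-0.006,-0.13,0,0,0,0,0,0,-0.13,0,0,0,0,0,0,-0.13]}}

```text
t: 2.1
tcp_pos: [0.5102, 0.1171, 0.1715]
tool_rot: [2.219, 2.223, 0.002]
contact_force: [0.7, 0.1, -0.3]
opening: 0.0398
```

```bash
cat > look.py <<'E'
import sys
from station import env
from h import *
k=sys.argv[1]; s=env.sense(); print(s["t"],s["tcp_pos"].round(4),s["contact_force"].round(1))
c=env.camera("side"); t=env.camera("top"); np.savez(f"side{k}.npz",**c); np.savez(f"top{k}.npz",**t)
a=np.hstack([cv2.resize(c["color"][180:400,130:390],(520,440)),cv2.resize(t["color"][180:290,210:400],(280,162)).repeat(1,0) if 0 else np.zeros((440,0,3),np.uint8)])
b=cv2.resize(t["color"][170:290,200:390],(520,328))
cv2.imwrite(f"pics/s{k}.png",cv2.resize(np.vstack([a,b])[...,::-1],None,fx=.78,fy=.78))
E
python3 look.py 1
```

```text
2.1 [0.5102 0.1171 0.1715] [ 0.7  0.1 -0.3]
```

View pics/s1.png

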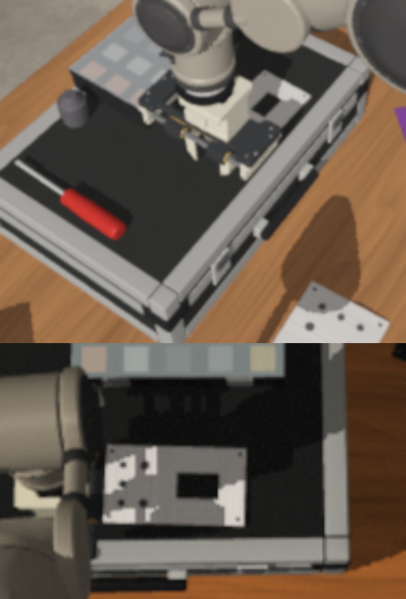

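The fingers are down just beyond the panel's left end, in the top view at about x = 95 px against the panel's 103–247. Nothing has been disturbed. I'll correct height, x and yaw, then push slowly.

{"name": "servo_tool", "arguments": {"rows": [0,0,0.35,0.004,0,-0.004,-0.13,0,0,0,0,0,0,-0.13,0,0,0,0,-0.003,0,-0.13,0,0,0,0,-0.003,0,-0.13,0,0,0,0,-0.003,0,-0.13,0,0,0,0,-0.003,0,-0.13,0,0,0,0,-0.003,0,-0.13,0,0,0,0,-0.003,0,-0.13,0,0,0,0,-0.003,0,-0.13,0,0,0,0,-0.003,0,-0.13,0,0,0,0,-0.003,0,-0.13,0,0,0,0,-0.003,0,-0.13]}}

```text
t: 3.2
tcp_pos: [0.5136, 0.0871, 0.1667]
tool_rot: [-2.212, -2.231, -0.0]
contact_force: [-0.9, 1.6, 0.1]
opening: 0.0397
```

{"name": "servo_tool", "arguments": {"rows": [0,0,0,0,-0.003,0,-0.13,0,0,0,0,-0.003,0,-0.13,0,0,0,0,-0.003,0,-0.13,0,0,0,0,-0.003,0,-0.13,0,0,0,0,0,0,-0.13]}}

```text
t: 3.62
tcp_pos: [0.5137, 0.0746, 0.1666]
tool_rot: [2.212, 2.23, -0.0]
contact_force: [-0.4, 0.5, 0.4]
opening: 0.0403
```

```bash
python3 look.py 2
```

```text
3.6167 [0.5137 0.0746 0.1666] [-0.4  0.5  0.4]
```

View pics/s2.png

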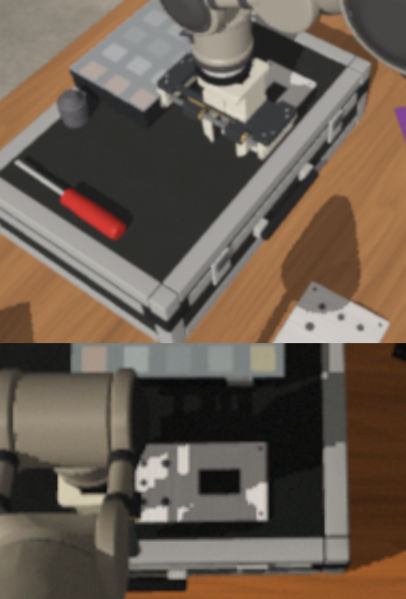

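The panel has moved about 23 mm, lies flat and has squared up against both fingertips, at roughly 4 N or less. I'll carry on pushing.

{"name": "servo_tool", "arguments": {"rows": [0,0,0,0,-0.0035,0,-0.13,0,0,0,0,-0.0035,0,-0.13,0,0,0,0,-0.0035,0,-0.13,0,0,0,0,-0.0035,0,-0.13,0,0,0,0,-0.0035,0,-0.13,0,0,0,0,-0.0035,0,-0.13,0,0,0,0,-0.0035,0,-0.13,0,0,0,0,-0.0035,0,-0.13,0,0,0,0,-0.0035,0,-0.13,0,0,0,0.0005,-0.0035,0,-0.13,0,0,0,0,-0.0035,0,-0.13,0,0,0,0,-0.0035,0,-0.13]}}

```text
t: 4.72
tcp_pos: [0.5141, 0.0329, 0.1666]
tool_rot: [2.212, 2.231, 0.0]
contact_force: [0.3, 0.8, -0.6]
opening: 0.0401
```

{"name": "servo_tool", "arguments": {"rows": [0,0,0,0,-0.0035,0,-0.13,0,0,0,0,-0.0035,0,-0.13,0,0,0,0,-0.0035,0,-0.13,0,0,0,0,-0.0035,0,-0.13,0,0,0,0,-0.0035,0,-0.13,0,0,0,0,-0.0035,0,-0.13,0,0,0,0,-0.0035,0,-0.13,0,0,0,0,-0.0035,0,-0.13,0,0,0,0.0005,-0.0035,0,-0.13,0,0,0,0,-0.0035,0,-0.13,0,0,0,0,-0.0035,0,-0.13,0,0,0,0,-0.0035,0,-0.13]}}

```text
t: 5.72
tcp_pos: [0.5146, -0.0091, 0.1666]
tool_rot: [2.212, 2.231, 0.0]
contact_force: [-0.1, 1.5, -0.7]
opening: 0.0402
```

{"name": "servo_tool", "arguments": {"rows": [0,0,0,0,-0.0035,0,-0.13,0,0,0,0,-0.0035,0,-0.13,0,0,0,0,-0.0035,0,-0.13,0,0,0,0,-0.0035,0,-0.13,0,0,0,0,-0.0035,0,-0.13,0,0,0,0,-0.0035,0,-0.13,0,0,0,0,-0.003,0,-0.13,0,0,0,0,0,0,-0.13,0,0,0,0,0,0,-0.13]}}

```text
t: 6.47
tcp_pos: [0.5146, -0.0331, 0.1667]
tool_rot: [2.212, 2.23, -0.0]
contact_force: [0.4, 0.1, 0.6]
opening: 0.04
```

```bash
python3 look.py 3
```

```text
6.4667 [ 0.5146 -0.0331  0.1667] [0.4 0.1 0.6]
```

View pics/s3.png

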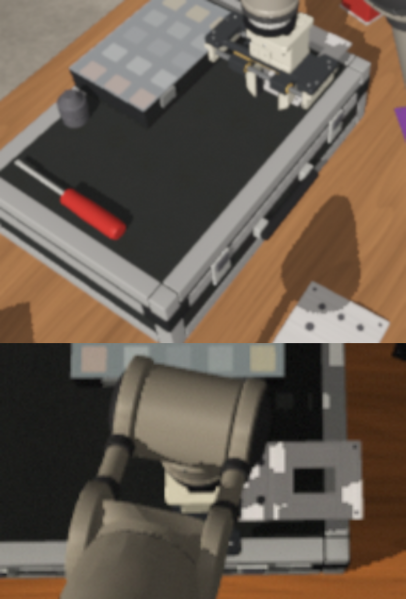

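The panel now overhangs the right-hand end: in the top view its end is at about 363 px and the case edge at about 348. I'll measure the overhang exactly.

```bash
cat > ov.py <<'E'
import sys
from h import *
c=dict(np.load(sys.argv[1])); hsv=cv2.cvtColor(c["color"],cv2.COLOR_RGB2HSV)
m=((hsv[...,1]<60)&(hsv[...,2]>75)).astype(np.uint8)
def right(rows,lo=340,hi=400): return np.array([(lo+np.flatnonzero(m[v,lo:hi]).max()+.5,v) for v in rows if m[v,lo:hi].any()])
lo,hi=map(int,sys.argv[2:4])
e=cast(c,right(range(lo,hi)),.145)[:,:2]*1000; print(e.round(1)[::5].tolist())
p=np.polyfit(e[:,0],e[:,1],1); print("panel end y",np.median(e[:,1]),"slope",p[0])
q=cast(c,right(list(range(195,207))+list(range(lo+45 if 0 else 258,270))),.14)[:,:2]*1000; print("case end",q.round(1).tolist()[::3])
E
python3 ov.py top3.npz 221 249
```

```text
[[550.6, -206.6], [538.2, -206.4], [525.8, -206.2], [513.4, -208.4], [501.1, -208.1], [488.8, -207.9]]
panel end y -207.8401361760633 slope 0.03433977837998259
case end [[617.4, -188.4], [609.8, -188.3], [602.2, -188.1], [594.6, -190.5], [460.3, -190.8], [453.0, -190.7], [445.6, -193.0], [438.4, -192.9]]
```

{"name": "servo_tool", "arguments": {"rows": [0,0,0,0,-0.003,0,-0.13,0,0,0,0,-0.003,0,-0.13,0,0,0,0,-0.003,0,-0.13,0,0,0,0,-0.003,0,-0.13,0,0,0,0,-0.003,0,-0.13,0,0,0,0,-0.003,0,-0.13,0,0,0,0,-0.003,0,-0.13,0,0,0,0,-0.002,0,-0.13,0,0,0,0,0,0,-0.13,0,0,0,0,0,0,-0.13]}}

```text
t: 7.4
tcp_pos: [0.5146, -0.0561, 0.1666]
tool_rot: [2.212, 2.23, -0.0]
contact_force: [-0.5, 0.1, 0.4]
opening: 0.0401
```

```bash
python3 look.py 4; python3 ov.py top4.npz 221 249
```

```text
7.4 [ 0.5146 -0.0561  0.1666] [-0.5  0.1  0.4]
[[550.5, -228.5], [538.0, -228.3], [525.6, -230.4], [513.3, -230.2], [500.9, -229.9], [488.6, -232.1]]
panel end y -230.04697325817324 slope 0.04772701835602259
case end [[617.4, -190.8], [609.8, -190.7], [602.2, -190.6], [594.6, -190.5], [460.3, -193.2], [453.0, -190.7], [445.6, -193.0], [438.4, -192.9]]
```

{"name": "servo_tool", "arguments": {"rows": [0,0,0,0,0.005,0,-0.13,0,0,0,0,0.015,0,-0.13,0,0,0,0,0.03,0.02,-0.13,0,0,0,0,0.035,0.03,-0.13,0,0,0,0,0.035,0.03,-0.13,0,0,0,0,0.035,0,-0.13,0,0,0,0,0.035,0,-0.13,0,0,0,0,0.015,0,-0.13,0,0,0,0,0,0,-0.13,0,0,0,0,0,0,-0.13]}}

```text
t: 8.33
tcp_pos: [0.5143, 0.1433, 0.2407]
tool_rot: [2.209, 2.233, -0.001]
contact_force: [-0.3, -0.7, -0.7]
opening: 0.0398
```

```bash
python3 look.py 5
python3 - <<'E'
from h import *
for n,w in(("top",(200,170,190,120)),("side",(250,140,150,150))):
    c=dict(np.load(n+"5.npz")); x,y,a,b=w
    cv2.imwrite(f"pics/f_{n}.png",cv2.resize(c["color"][y:y+b,x:x+a,::-1],(800 if n=="top" else 600,int(b*(800 if n=="top" else 600)/a)),interpolation=cv2.INTER_CUBIC))
E
```

```text
8.3333 [0.5143 0.1433 0.2407] [-0.3 -0.7 -0.7]
```

View pics/f_top.png

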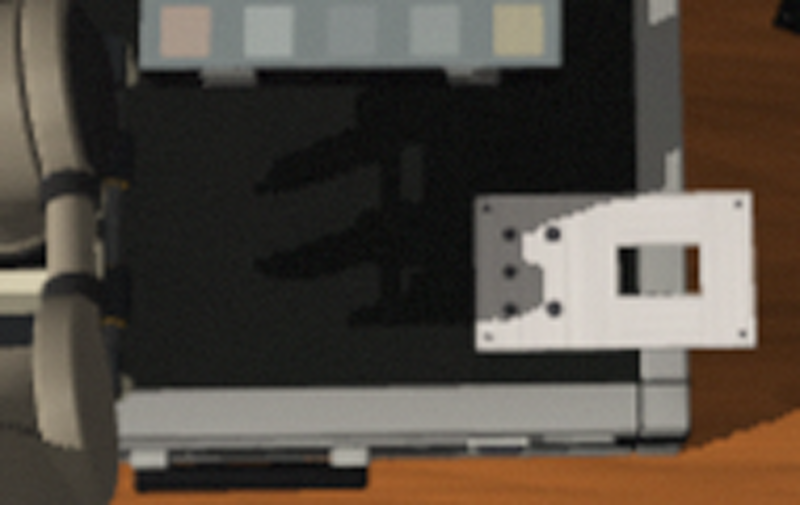

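View pics/f_side.png

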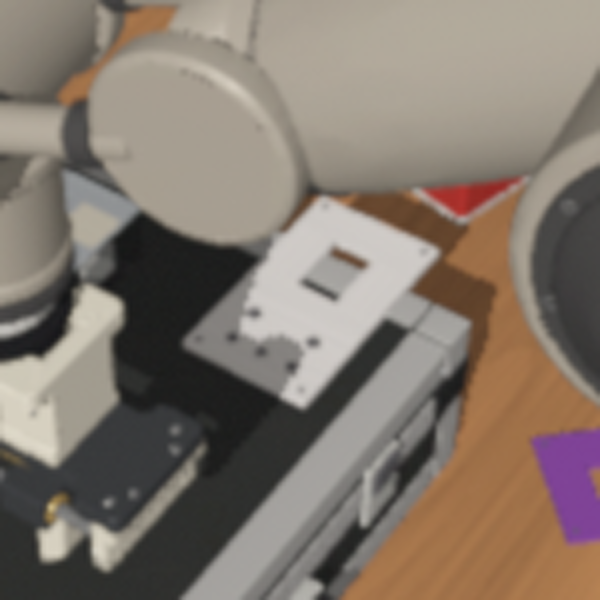

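The panel lies flat past the end in both views; its top-view crop corners are (751,192), (755,347), (477,351) and (474,197). Now the numbers.

Run:
```python
from h import *
c=dict(np.load("top5.npz")); s=190/800
f=lambda P:np.array(P)*s+[200,170]-.5
P=cast(c,f([(753,191),(756,347),(477,351),(474,196)]),.145)[:,:2]*1000
print(P.round(1)); 
l=P[[0,1]].mean(0)-P[[2,3]].mean(0); print("len",np.linalg.norm(l),"yaw deg",np.degrees(np.arctan2(l[0],-l[1])))
# subpixel edges by horizontal gradient on a coarse basis
g=cv2.cvtColor(c["color"],cv2.COLOR_RGB2HSV)[...,1].astype(float)
def edge(v,lo,hi,th=75):   # saturation rises to wood
    r=g[v,lo:hi]; i=[k for k in range(len(r)-1) if r[k]<th<=r[k+1]]
    return (lo+i[-1]+(th-r[i[-1]])/(r[i[-1]+1]-r[i[-1]]),v) if i else None
E1=np.array([e for e in(edge(v,372,386) for v in range(219,250)) if e]); w=cast(c,E1,.145)[:,:2]*1000
p=np.polyfit(w[:,0],w[:,1],1); y1=np.polyval(p,514); print("panel end at 514",y1,"slope deg",np.degrees(np.arctan(p[0])),len(w))
E2=np.array([e for e in(edge(v,355,369) for v in list(range(178,213))+list(range(256,268))) if e]); w=cast(c,E2,.14)[:,:2]*1000
p=np.polyfit(w[:,0],w[:,1],1); y2=np.polyval(p,514); print("case end",y2,"slope deg",np.degrees(np.arctan(p[0])),len(w),"overhang",y2-y1)
# long edges of panel: brightness across rows, lid dark vs panel
gr=cv2.cvtColor(c["color"],cv2.COLOR_RGB2GRAY).astype(float)
for a,b in((210,224),(245,260)):
    pts=[]
    for u in range(316,350):
        d=np.abs(np.diff(gr[a:b,u])); k=d.argmax(); k0=max(k-1,0); pts.append((u,a+.5+(np.arange(k0,k+2)[:len(d[k0:k+2])]*d[k0:k+2]).sum()/d[k0:k+2].sum()))
    w=cast(c,np.array(pts),.145)[:,:2]*1000; p=np.polyfit(w[:,1],w[:,0],1); print("long edge yaw deg",np.degrees(np.arctan(-p[0])),"x",w[:,0].mean())
a=dict(np.load("top0.npz")); t=c
for n,(x0,y0,x1,y1) in dict(org=(232,125,335,190),can=(436,190,504,246)).items(): print(n,"mean diff",np.abs(a["color"][y0:y1,x0:x1].astype(int)-t["color"][y0:y1,x0:x1]).mean())
```

```text
[[ 565.8 -230.9]
 [ 474.2 -230.7]
 [ 472.7  -70.7]
 [ 563.8  -69. ]]
len 160.93761581166888 yaw deg 0.6093266398089829
panel end at 514 -230.9401153385558 slope deg 1.033181903234899 31
case end -191.6267897863991 slope deg 0.6641113781734911 47 overhang 39.313325552156726
long edge yaw deg -2.556361602283912 x 562.590321077553
long edge yaw deg 0.8801711963011646 x 473.0465877604146
org mean diff 6.439631565845158
can mean diff 24.82781862745098
```

Overhang is 39.3 mm and yaw agrees with the case to within about 0.5°. One long-edge fit gave −2.6°, probably because the shadow line on the panel contaminated it; the corner points on that edge give +0.7°. The can region also changed, possibly just from the shadow, so I'll check that the surroundings stayed put.

Run:
```python
from h import *
for n,roi in(("top",dict(can=(425,180,515,255))),("side",dict(screw=(130,270,220,340)))):
    for k in "05":
        c=dict(np.load(f"{n}{k}.npz")); h=cv2.cvtColor(c["color"],cv2.COLOR_RGB2HSV)
        for q,(x0,y0,x1,y1) in roi.items():
            s=h[y0:y1,x0:x1]; m=((s[...,0]<5)|(s[...,0]>174))&(s[...,1]>170)&(s[...,2]>60)
            v,u=np.nonzero(m); print(n,k,q,m.sum(),u.min()+x0,u.max()+x0,v.min()+y0,v.max()+y0)
a,b=[dict(np.load(f"top{k}.npz")) for k in "05"]
X0,X5=cloud(a),cloud(b)
for k,X in(("0",X0),("5",X5)):
    m=(X[...,2]>.165)&(X[...,2]<.2); m[:,:236]=0; m[:,340:]=0; m[190:]=0; m[:120]=0
    v,u=np.nonzero(m); print("organiser",k,m.sum(),np.percentile(u,[1,99]),np.percentile(v,[1,99]))
a,b=[dict(np.load(f"side{k}.npz"))["color"].astype(int) for k in "05"]
print("side chuck diff",np.abs(a-b)[230:265,163:192].mean(),"screw",np.abs(a-b)[275:340,135:215].mean())
```

```text
top 0 can 707 438 498 198 242
top 5 can 702 438 498 199 242
side 0 screw 551 169 209 301 332
side 5 screw 552 169 210 301 332
organiser 0 5982 [236.81 332.  ] [127. 188.]
organiser 5 5985 [236. 332.] [127. 188.]
side chuck diff 0.5073891625615764 screw 0.49846153846153846
```

Nothing around it moved, so I'm handing the job in.

```bash
python3 -c "
from station import env
print(env.sense()['t']); print(env.close_job())"
```

```text
8.4333
the job is handed in; nothing more can be done
None
```

I slid the small silver panel about 156 mm along the front of the lid, pushing its left end gently with both fingertips, then backed the arm off and handed in at about 8.4 s.

**Panel position:**
- **Overhang:** it sticks out 39.3 mm past the right-hand end, good to about 2 mm because of the calibration.
- **Straightness:** its yaw from the corners is about 0.6°, against about 0.5° for the case.
- **Lying flat:** both views show it flat, with its front edge about 50 mm in from the long front side.

**Contact force:** the force readings taken during the push stayed under 2 N.

**Surroundings:** the organiser, chuck, screwdriver and can show no movement between the first and last pictures.

**Checks that disagreed:**
- An automatic fit of the panel's back long edge gave −2.6°. I put that down to an arm shadow on the panel, since its corners, its front edge (0.9°) and its end edge (1.0°) all disagree with it.
- The can's area looked changed because of a moved shadow, but the can's own outline matched to within a pixel.

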